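# Bring the gear carrier to its next station and hold its cover open

## Task

Push the covered gear carrier along its rail, to the robot's left, until it clicks into the next station notch, the middle one of the three. Then try its cover by the pull bar before you touch the catch: it may lift freely, or its hidden tongue may have caught, and if so let the cover back down, slide the catch on top of it back to its stop and lift again. Raise the cover to 60 degrees or more and finish still holding it up by the pull bar, with the carrier still in its notch, so that the gear can be taken out; leave the other things on the bench where they are.

Things in the scene. Friction and masses are not known exactly. Their poses are not given: they have to be found in the camera images.
- track: fixed shuttle track: aluminium base plate 215 mm (x) by 500 mm (y), two steel guide rails along y and, behind the carrier, a steel index strip with three notches 130 mm apart, each marked by a dark block with a white line. Origin under the plate on the bench, level with the middle notch; z up, y along the rails to the robot's left, x away from the robot; yawed by up to 0.2 rad
- carrier (a joint): travel of the gear carrier along the track's +y in m: 0 right-hand notch, 0.130 middle notch (next station), 0.260 left-hand notch; end stops at -0.008 and 0.268. Starts at 0.02 to 0.075. Slides with 2 N plus some drag; a sprung ball meets the ridge 10 mm before the notch, needs 6 to 8 N to go over, then snaps in and centres within 1 mm; about 6 N take it out again. Weighs about 1.4 kg
- station (a point): on the track: where the middle of the carrier's underside stands when it is in the middle notch, 34 mm above the bench; axes as track
- carrier_flank (a point): on the carrier: middle of the flat outer face of the right-hand (-y) wall of its box, 64 mm above the bench, where it can be pushed towards +y. The box is olive enamelled, 150 mm (x) by 120 mm (y); its walls run from 42 to 79 mm above the bench, a base plate below them sticks out 5 mm, the shut cover's top is at 88 mm. Axes as track
- cover (a joint): opening angle of the hinged cover (olive frame with clear window, 154 x 118 x 8 mm, 0.35 to 0.5 kg) in rad: 0 shut, 1.05 = 60 degrees, stop at 1.4. Hinged along its far (+x) edge, the front edge comes up; no stay: it falls shut when let go. If the tongue has caught, it lifts only about 0.02 rad (4 mm at the pull bar), then stops hard; if not, it lifts with 2 to 3 N. This cannot be seen
- cover_hinge (a point): on the cover's hinge axis, middle of its width, 82 mm above the bench; its y axis is the hinge axis
- pull: steel pull bar at the cover's front: round, 10 mm thick, 90 mm long along y, with an arm at each end and 37 mm clear between it and the front of the box. The ORIGIN of this body is on the hinge axis (as cover_hinge); the middle of the bar is at (-0.195, 0, 0.002) in its frame, 84 mm above the bench when shut. It turns with the cover
- catch (a joint): travel of the slide catch on the cover's top in m along the cover's +x (away from the robot): 0 forward, as it starts; 0.014 back at its stop. At its stop it has drawn the hidden tongue back and freed the cover. Moves with 2 to 3 N, has no spring and stays, as does the tongue, where it is left
- catch_nub (a point): middle of the catch's dark steel thumb block, 14 mm (x) by 24 mm (y) by 12 mm high, on the cover's top at the middle of its front edge: 96 mm above the bench when shut, its front face 12 mm behind the cover's front edge when forward; axes as the cover's (as pull)
- loupe: bystander: black magnifier, 48 mm across, 46 mm high; origin at the middle of its underside
- ring_gauge: bystander: steel ring, 64 mm across, 24 mm high; origin at the middle of its underside
- cleaner: bystander: small white bottle, 48 mm across, 130 mm high; origin at the middle of its underside
- parts_tray: bystander: grey tray with small gears, 130 by 100 by 28 mm; origin at the middle of its underside

How it is judged:
By the outcome, as a careful person would: the job done as asked, in the order asked, and still so for the second after the job is handed in, while the arm keeps its last pose, push and grip.
It also fails if it takes over 72 s, if anything falls off the work surface, if the arm or the gripper's body presses on something with over 40 N, if the wrist force passes 120 N, or if a joint passes its speed limit or range.

## Robot

A 6-joint arm with a two-finger parallel gripper is mounted at the origin on the work surface. World frame = base frame: x ahead of the robot, y to its left, z up, the work surface at z = 0. Lengths are in mm, angles in rad, forces in N, time in s.
With the tool pointing down it reaches from about 300 to 875 mm from the base axis. Payload 4.2 kg.
Tool frame: the origin (TCP) lies on the centre line of the jaws, within the pads' length; the fingertips stand 22 mm ahead of it and the grasp point (between the pads) lies 3 mm ahead of it (r.tip_extent is the distance from the TCP to the fingertips, in mm); z points along the fingers, y is the line along which they close (so a half turn about z gives the same grasp; the last joint's range is limited). The gripper opens to 85 mm and grips with 20 to 120 N. Pads are 22 mm wide; open, the fingers measure 114 mm over their backs; the gripper's body (76 mm by 85 mm) begins 54 mm behind the grasp point. The pads swing forward as they close: fully open they stand 13 mm farther back than shut.
Start: joints at [1.088, 0.32, 1.565, -0, 1.257, -0.02], TCP at [256.715, 514.525, 253.338] pointing down, gripper open.
Joint ranges: [-3.11, 3.11], [-0.84, 2.01], [0.21, 2.61], [-1.34, 4.49], [0.05, 2.63], [-2.56, 2.56]. Speed limits (rad/s): [2.57, 2.57, 3.14, 3.14, 3.14, 3.14].

## Interface

Orientations are given as a unit quaternion [x, y, z, w].
In Python, from workcell import r, get_image, get_calibration, workorder gives the robot as it stands. The module is installed in compiled form; this text tells all that it offers.
- The arm moves only by the tool servo_tool, never from a script. Its argument "plan" is a list of rows, each an object with "travel": the shift along the tool's x, y, z as a fraction of full scale, a list of three; "turn": the turn, a rotation vector about the tool's x, y, z as a fraction of full scale, a list of three. In form: [{"travel": [x, y, z], "turn": [rx, ry, rz]}, ...]. A call has exactly 8 rows; each row is the pose to reach, as a shift and turn from the pose commanded when the call began, along the tool's axes at that moment; what a row does not reach only later rows make up. Full scale, the value 1, is 60 cm for a shift and pi/2 rad for a turn. A row lasts 1/10 s, in which the tool goes at most 50 mm and 8.59 degrees, less where a joint would pass 70% of its speed; a pose out of reach is approached as far as the arm can. A call with a number of a shift or a turn outside -1 to 1 is refused whole. A call with a gripper value outside its range is refused whole. "claw" is the opening, from 0 (shut) to 1 (fully open), set as the call begins (left out, the last holds). The fingers move at their own pace and stop on an object; "squeeze" is the grip in N (left out, the last holds). Time passes only in rows, so rows that repeat a pose let the fingers close, or fill a call up. It gives the time, the measured TCP pose, the force, the opening and the grip force at its end, in the units of the state.
- r.observe(): the state, without advancing time (a new reading comes with each control period).
- get_image(name): name is "scene" or "top" or "wrist"; returns (picture, depth): 420x560x3 uint8, red, green, blue; 420x560 float32, mm along the optical axis (not along the pixel's ray), 0 where there is no reading.
- get_calibration(name): a dict with "fx", "fy", "cx", "cy" (pixels), "extrinsics" (4x4, takes a point from camera to world coordinates). Camera axes: x right, y up, looking along -z (the intrinsics and any distortion apply to the point x, -y, -z); pixel columns grow to the right and rows downward; lengths in mm; the calibration is good to about 2 mm. A picture is of the moment at which its call begins: read the wrist's pose just before it. get_calibration takes no time and is no camera call; for the wrist camera it gives the pose at the moment of the call.
- workorder.sign_off(): hands the job in; it is judged then, once.
The state is a dict: "time": time; "q": joint angles; "qd": joint speeds; "joint_torque": joint torques, N m; "eef_pos": TCP position; "ee_rot": TCP orientation; "contact_force": force on the tool from outside, world axes, zero at the start; "moment": the same for the moment, N m; "gripper_width": opening from 0.0 (shut) to 1.0 (fully open); "gripper_force": force on a finger pad.
Only numpy, scipy, OpenCV 4.12 (cv2) and the standard library are available. Lean on these libraries where they do the work, as an engineer would, in place of code of your own. Each camera call takes 0.05 s, during which the arm holds its last target. There are 200 camera calls.

## Working session

There is one attempt and no reset: what is moved stays moved. The work goes in short steps, Python scripts to look and compute and a tool call to move; the robot and the scene stay as the last step left them, time stands still between calls to the robot, and variables do not carry over. Pictures are saved under pics/ and viewed, at most 10 in all, crops included, and the job is handed in when it is done.

Besides the shell and the picture viewer there is one more tool, called after "Call:" in YAML: its name, and indented under it one key for each argument. servo_tool: Moves the arm, as the interface text tells. Its arguments: {"type":"object","properties":{"plan":{"type":"array","items":{"type":"object","properties":{"travel":{"type":"array","items":{"type":"number","minimum":-1,"maximum":1}},"turn":{"type":"array","items":{"type":"number","minimum":-1,"maximum":1}}}}},"claw":{"type":"number"},"squeeze":{"type":"number"}},"required":["plan"]}

```bash
mkdir -p pics; cat > h.py <<'E'
import numpy as np, cv2
from workcell import r, get_image, get_calibration, workorder
from scipy.spatial.transform import Rotation as R
def cloud(n):
    im,d=get_image(n); c=get_calibration(n); v,u=np.mgrid[:420,:560]
    P=np.stack([(u-c['cx'])/c['fx']*d,-(v-c['cy'])/c['fy']*d,-d],-1)
    E=np.array(c['extrinsics']); return im,d,P@E[:3,:3].T+E[:3,3]
E
python3 - <<'E'
from h import *
for n in ['scene','top']:
    im,d,W=cloud(n); cv2.imwrite(f'pics/{n}.png',im[:,:,::-1]); np.savez(f'{n}.npz',im=im,d=d,W=W)
    c=get_calibration(n); print(n,{k:np.round(v,3).tolist() for k,v in c.items()})
print(r.observe())
E
```

```text
scene {'fx': 436.741, 'fy': 436.741, 'cx': 280.33, 'cy': 207.046, 'extrinsics': [[0.192, -0.638, 0.746, 1448.707], [0.981, 0.138, -0.135, -173.424], [-0.017, 0.758, 0.652, 897.624], [0.0, 0.0, 0.0, 1.0]]}
top {'fx': 425.195, 'fy': 425.195, 'cx': 275.837, 'cy': 215.638, 'extrinsics': [[-0.05, 0.979, -0.2, 359.326], [-0.999, -0.049, 0.009, -23.817], [-0.001, 0.2, 0.98, 1061.579], [0.0, 0.0, 0.0, 1.0]]}
{'time': 0.1, 'q': array([ 1.08803276e+00,  3.20226693e-01,  1.56556790e+00, -1.88430217e-05,
        1.25739167e+00, -2.00112621e-02]), 'qd': array([ 8.11421970e-04, -5.12457723e-06, -1.84674037e-03,  1.21077425e-03,
       -2.53479981e-03, -1.39219059e-03]), 'joint_torque': array([ 3.04152964e-04, -4.16403937e+01, -2.34707040e+01, -1.99235546e-04,
        4.92089966e-03, -2.02524086e-05]), 'eef_pos': array([256.51400053, 514.17134675, 252.56281647]), 'ee_rot': array([ 2.29314313e-01,  9.73352100e-01, -7.73990200e-04, -1.89525367e-04]), 'contact_force': array([ 0.17185085, -0.85468588,  0.45953604]), 'moment': array([ 0.01174431, -0.0331673 ,  0.01471951]), 'gripper_force': 0.0, 'gripper_width': 1.003750604089074}
```

View pics/top.png

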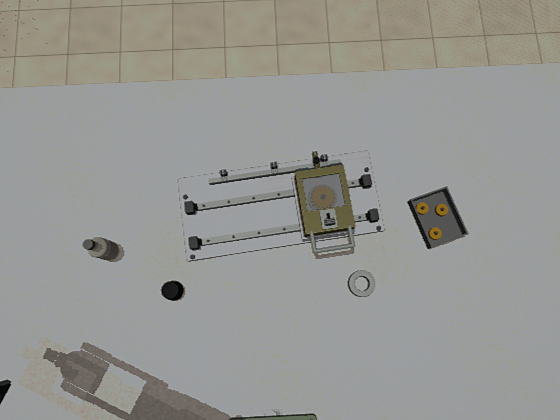

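View pics/scene.png

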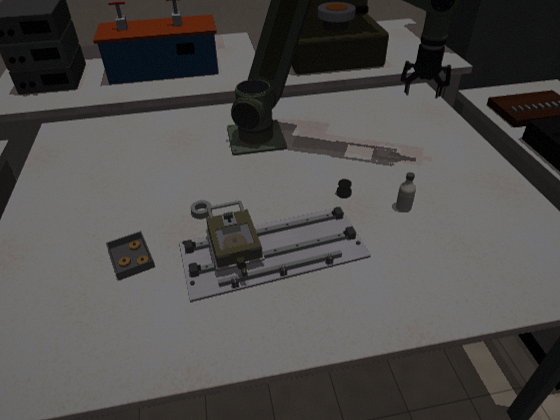

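Top view: the carrier is at about (324,200), with its pull bar at (333,245). The plate corners are near (180,178), (370,152), (383,230) and (190,259). The notch blocks are at (223,173), (274,166) and (323,158). The ring gauge is at (362,283), close to the bar. The tray, loupe and bottle are clear of it.

```bash
python3 - <<'E'
from h import *
for n in ['top','scene']:
    z=np.load(n+'.npz'); im,W=z['im'],z['W']; hsv=cv2.cvtColor(im,cv2.COLOR_RGB2HSV)
    Z=W[...,2]; reg=(W[...,0]>350)&(W[...,0]<750)&(abs(W[...,1])<330)
    # cover top
    m=reg&(Z>80)&(Z<96)
    ol=m&(hsv[...,0]>18)&(hsv[...,0]<38)&(hsv[...,1]>90)
    k=(ol).astype(np.uint8); 
    pts=W[ol]; print(n,'olive',len(pts),np.median(pts[:,2]))
    rc=cv2.minAreaRect(pts[:,:2].astype(np.float32)); print(rc)
    # plate: low region  between 4 and 20
    m=reg&(Z>5)&(Z<22)
    k=cv2.morphologyEx(m.astype(np.uint8),cv2.MORPH_OPEN,np.ones((3,3)))
    nn,l,s,c=cv2.connectedComponentsWithStats(k); i=1+np.argmax(s[1:,4]); p=W[l==i]
    print('plate',len(p),np.median(p[:,2]),cv2.minAreaRect(p[:,:2].astype(np.float32)))
    # all steel >70 in front of box
    m=reg&(Z>72)&(Z<95)&~ol; p=W[m]; print('other high',len(p),p.min(0),p.max(0))
    m=reg&(Z>93)&(Z<125); p=W[m]; print('nub',len(p),p.mean(0) if len(p) else '')
E
python3 - <<'E'
import cv2
a=cv2.imread('pics/top.png')[140:300,170:400]
cv2.imwrite('pics/crop.png',cv2.resize(a,None,fx=3.4,fy=3.4,interpolation=cv2.INTER_CUBIC))
E
```

```text
top olive 1466 87.24224340054639
((593.656494140625, -148.012451171875), (153.57212829589844, 118.11720275878906), 5.887015342712402)
plate 5543 9.581552886098052 ((611.7213134765625, 57.402252197265625), (182.20541381835938, 301.7646484375), 6.405790328979492)
other high 2080 [ 468.22596958 -215.55664827   72.47844955] [682.24066939 -81.23491266  94.83352458]
nub 75 [ 537.8069756  -153.58589361  101.0123913 ]
scene olive 249 87.39374097586301
((593.3201904296875, -150.98846435546875), (153.6436767578125, 116.30498504638672), 6.620044708251953)
plate 3691 9.725528975332281 ((670.3224487304688, -37.85063171386719), (92.14881134033203, 500.6806335449219), 5.146164417266846)
other high 1827 [ 467.38262497 -216.94247166   72.23248671] [683.62651246 -84.53209107  94.9671158 ]
nub 52 [ 540.55249072 -156.04664994   99.54611543]
```

View pics/crop.png

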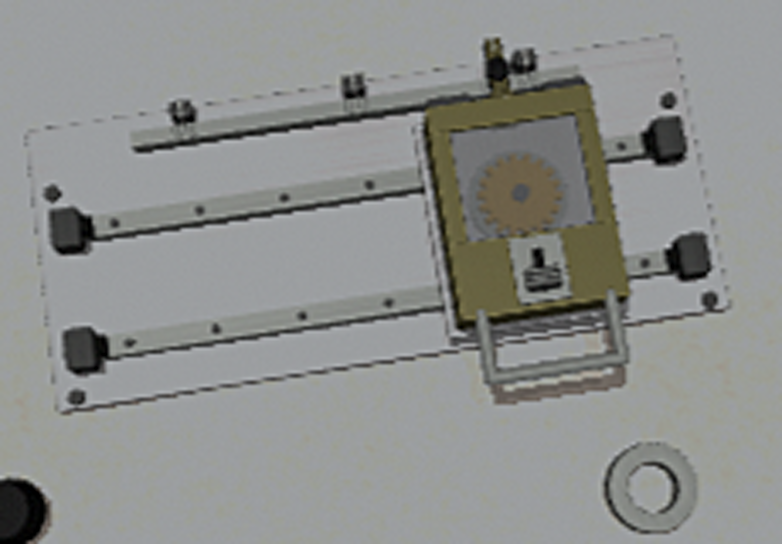

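The crop shows the rails, the notch blocks, the catch block at (541,270), the bar from (490,378) to (620,360), and the carrier's index block at (495,60). Next I compute the track frame and the first move.

```bash
cat >> h.py <<'E'
def ray(n,uv,z):
    c=get_calibration(n); E=np.array(c['extrinsics']); o=[]
    for u,v in uv:
        d=E[:3,:3]@[(u-c['cx'])/c['fx'],-(v-c['cy'])/c['fy'],-1]; o.append(E[:3,3]+d*(z-E[2,3])/d[2])
    return np.array(o)
def pose():
    s=r.observe(); return np.array(s['eef_pos']),R.from_quat(s['ee_rot'])
def go(p,Rt,cur=None):
    a,b=cur or pose(); t=b.inv().apply(np.array(p)-a)/600; w=(b.inv()*Rt).as_rotvec()/(np.pi/2)
    print('travel',t.round(4).tolist(),'turn',w.round(4).tolist(),'|mm|',np.linalg.norm(t)*600)
E
python3 - <<'E'
from h import *
C=ray('top',[(177.4,178.2),(368.5,150.3),(384.7,230.6),(187.6,261.2)],9.6)
print(C.round(1),C.mean(0)); y=(C[0]+C[3]-C[1]-C[2])[:2]; print('len',np.linalg.norm(y)/2,'yaw',np.arctan2(-y[0],y[1]))
# rails / strip by dark plate edges in scene: scene plate full-cloud ends
for n in ['top','scene']:
    z=np.load(n+'.npz'); W=z['W']; Z=W[...,2]; reg=(W[...,0]>350)&(W[...,0]<800)&(abs(W[...,1])<330)
    yaw=0.105; ex=np.array([np.cos(yaw),np.sin(yaw)]); ey=np.array([-ex[1],ex[0]])
    p=W[reg&(Z>6.5)&(Z<13)]; a=p[:,:2]@ex; b=p[:,:2]@ey
    print(n,'plate x',np.percentile(a,[.2,99.8]),'y',np.percentile(b,[.2,99.8]))
    p=W[reg&(Z>84)&(Z<92)&(W[...,0]>515)]; a=p[:,:2]@ex; b=p[:,:2]@ey
    print('cover x',np.percentile(a,[.3,99.7]),'y',np.percentile(b,[.3,99.7]))
    p=W[reg&(Z>72)&(Z<95)]; a=p[:,:2]@ex; b=p[:,:2]@ey; p=p[a<a.min()+12]; print('bar',(p[:,:2]@ex).mean(),np.percentile(p[:,:2]@ey,[1,99]),p[:,2].max())
E
```

```text
[[ 684.9  214.9    9.6]
 [ 735.8 -283.     9.6]
 [ 522.4 -303.8    9.6]
 [ 470.2  190.4    9.6]] [603.31746975 -45.38945383   9.6       ]
len 498.6673303573536 yaw 0.10341812266599196
top plate x [391.00628211 703.66823605] y [-355.22299475  145.77290554]
cover x [495.97001038 656.95452959] y [-268.75579552 -151.0865033 ]
bar 457.41016830359143 [-258.75198571 -160.82884224] 90.85274193282976
scene plate x [354.1365088  704.93088784] y [-357.52814525  178.25688013]
cover x [495.92539875 658.60648617] y [-270.56371558 -153.46125738]
bar 458.2976097121688 [-260.71801272 -165.1984288 ] 91.06487132569225
```

```bash
cat >> h.py <<'E'
yaw=0.104; ex=np.array([np.cos(yaw),np.sin(yaw),0]); ey=np.array([-ex[1],ex[0],0])
def wp(a,b,z): return a*ex+b*ey+np.array([0,0,z])
def tr(): 
    p,q=pose(); return np.array([p@ex,p@ey,p[2]])
RD=R.from_matrix(np.column_stack([ey,ex,[0,0,-1]]))
def RT(t): return RD*R.from_euler('x',t,degrees=True)   # t>0: see z column
E
python3 - <<'E'
from h import *
z=np.load('top.npz'); W=z['W'].reshape(-1,3); a=W@ex;b=W@ey
m=(a>540)&(a<610)&(b>-345)&(b<-285); print('clear z max',np.percentile(W[m,2],[50,99,100]))
print('tilt z', RT(45).as_matrix()[:,2])
go(wp(575,-310,250),RD); go(wp(575,-310,72),RD)
E
```

```text
clear z max [ 9.56055384 36.28972198 38.8323911 ]
tilt z [-0.70328619 -0.07340661 -0.70710678]
travel [-1.0859, -0.879, 0.0057] turn [-0.0009, 0.0005, 0.6392] |mm| 838.2573707424143
travel [-1.0859, -0.8786, 0.3023] turn [-0.0009, 0.0005, 0.6392] |mm| 857.479901961954
```

Call:
servo_tool:
  plan:
    - {"travel":[-0.03,-0.025,0],"turn":[0,0,0.02]}
    - {"travel":[-0.09,-0.073,0],"turn":[0,0,0.055]}
    - {"travel":[-0.15,-0.122,0],"turn":[0,0,0.09]}
    - {"travel":[-0.21,-0.17,0],"turn":[0,0,0.125]}
    - {"travel":[-0.27,-0.219,0],"turn":[0,0,0.16]}
    - {"travel":[-0.33,-0.267,0],"turn":[0,0,0.195]}
    - {"travel":[-0.39,-0.316,0],"turn":[0,0,0.23]}
    - {"travel":[-0.45,-0.364,0],"turn":[0,0,0.265]}
  claw: 0
  squeeze: 40

```text
time: 0.9
eef_pos: [401.0, 196.7, 253.2]
ee_rot: [0.426, 0.905, -0.0, -0.0]
contact_force: [1.0, 0.1, -0.4]
gripper_width: 0.004
gripper_force: 0.0
```

```bash
python3 -c "
from h import *
go(wp(575,-310,250),RD)"
```

```text
travel [-0.7879, -0.2112, 0.0052] turn [-0.0001, -0.0, 0.3729] |mm| 489.4647106274468
```

Call:
servo_tool:
  plan:
    - {"travel":[-0.08,-0.021,0],"turn":[0,0,0.04]}
    - {"travel":[-0.16,-0.042,0],"turn":[0,0,0.08]}
    - {"travel":[-0.24,-0.063,0],"turn":[0,0,0.12]}
    - {"travel":[-0.32,-0.085,0],"turn":[0,0,0.16]}
    - {"travel":[-0.4,-0.106,0],"turn":[0,0,0.2]}
    - {"travel":[-0.48,-0.127,0],"turn":[0,0,0.24]}
    - {"travel":[-0.54,-0.145,0],"turn":[0,0,0.28]}
    - {"travel":[-0.6,-0.16,0],"turn":[0,0,0.32]}

```text
time: 1.7
eef_pos: [556.6, -142.0, 252.8]
ee_rot: [0.639, 0.769, -0.0, -0.001]
contact_force: [0.0, 0.1, -0.5]
gripper_width: 0.001
gripper_force: 0.0
```

```bash
python3 -c "
from h import *
go(wp(575,-310,250),RD);go(wp(575,-310,72),RD)"
```

```text
travel [-0.1893, 0.0449, 0.0044] turn [-0.0006, -0.0004, 0.0518] |mm| 116.78228192800283
travel [-0.1895, 0.0452, 0.3011] turn [-0.0006, -0.0004, 0.0518] |mm| 215.18372340457958
```

Call:
servo_tool:
  plan:
    - {"travel":[-0.07,0.017,0],"turn":[0,0,0.02]}
    - {"travel":[-0.14,0.034,0],"turn":[0,0,0.04]}
    - {"travel":[-0.1895,0.045,0.03],"turn":[0,0,0.052]}
    - {"travel":[-0.1895,0.045,0.1],"turn":[0,0,0.052]}
    - {"travel":[-0.1895,0.045,0.17],"turn":[0,0,0.052]}
    - {"travel":[-0.1895,0.045,0.24],"turn":[0,0,0.052]}
    - {"travel":[-0.1895,0.045,0.3],"turn":[0,0,0.052]}
    - {"travel":[-0.1895,0.045,0.3],"turn":[0,0,0.052]}

```text
time: 2.5
eef_pos: [600.6, -244.9, 67.3]
ee_rot: [0.668, 0.744, -0.002, -0.006]
contact_force: [-0.1, -0.1, -0.7]
gripper_width: -0.002
gripper_force: 0.0
```

```bash
python3 -c "
from h import *
print(tr());go(wp(575,-282,71),RD)"
```

```text
[ 571.87874049 -305.96369209   67.34967796]
travel [0.04, 0.0053, -0.0059] turn [-0.0071, -0.004, 0.0021] |mm| 24.440246529789988
```

Call:
servo_tool:
  plan:
    - {"travel":[0.012,0.003,-0.006],"turn":[-0.007,-0.004,0]}
    - {"travel":[0.024,0.005,-0.006],"turn":[-0.007,-0.004,0]}
    - {"travel":[0.036,0.005,-0.006],"turn":[-0.007,-0.004,0]}
    - {"travel":[0.046,0.005,-0.006],"turn":[-0.007,-0.004,0]}
    - {"travel":[0.056,0.005,-0.006],"turn":[-0.007,-0.004,0]}
    - {"travel":[0.066,0.005,-0.006],"turn":[-0.007,-0.004,0]}
    - {"travel":[0.076,0.005,-0.006],"turn":[-0.007,-0.004,0]}
    - {"travel":[0.086,0.005,-0.006],"turn":[-0.007,-0.004,0]}

```text
time: 3.3
eef_pos: [602.0, -194.6, 77.1]
ee_rot: [0.668, 0.744, 0.002, 0.006]
contact_force: [0.5, -2.1, 1.1]
gripper_width: -0.002
gripper_force: 1.0
```

```bash
python3 -c "
from h import *
print(tr(),r.observe()['contact_force'])
go(wp(575,-181,71),RD)
im,d,W=cloud('top');cv2.imwrite('pics/t2.png',cv2.resize(im[130:310,170:400,::-1],None,fx=3.3,fy=3.3))
W=W.reshape(-1,3);a=W@ex;b=W@ey;m=(W[:,2]>84)&(W[:,2]<91)&(a>510)&(a<640)&(b>-275);print(np.percentile(b[m],[1,99]))"
```

```text
[ 578.581178   -256.02220091   77.08521301] [ 0.50114207 -2.07412341  1.05864812]
travel [0.1251, -0.0057, 0.0093] turn [0.0075, 0.0042, 0.0021] |mm| 75.35373436035914
[-223.55143582  335.24023901]
```

View pics/t2.png

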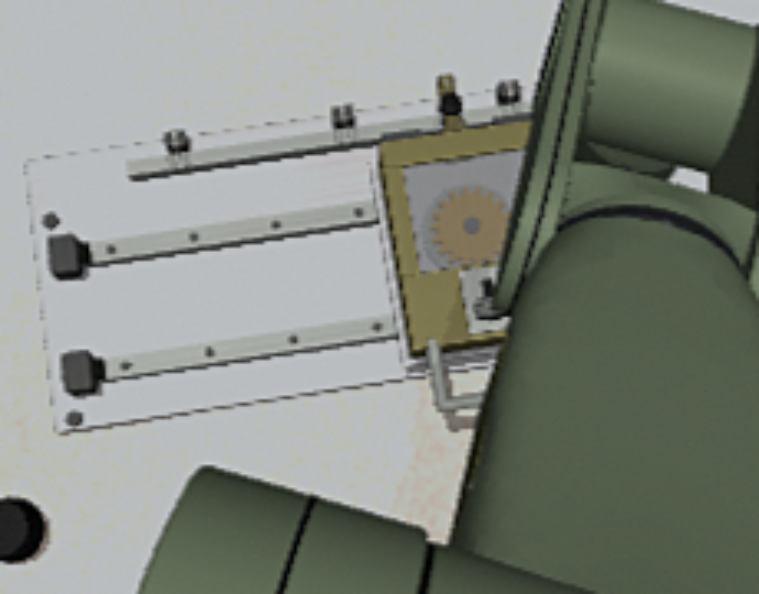

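Call:
servo_tool:
  plan:
    - {"travel":[0.01,-0.003,0.004],"turn":[0.0035,0.002,0.002]}
    - {"travel":[0.022,-0.005,0.006],"turn":[0.007,0.004,0.002]}
    - {"travel":[0.034,-0.005,0.006],"turn":[0.007,0.004,0.002]}
    - {"travel":[0.046,-0.005,0.006],"turn":[0.007,0.004,0.002]}
    - {"travel":[0.058,-0.005,0.006],"turn":[0.007,0.004,0.002]}
    - {"travel":[0.07,-0.005,0.006],"turn":[0.007,0.004,0.002]}
    - {"travel":[0.08,-0.005,0.006],"turn":[0.007,0.004,0.002]}
    - {"travel":[0.08,-0.005,0.006],"turn":[0.007,0.004,0.002]}

```text
time: 4.15
eef_pos: [593.2, -146.1, 72.8]
ee_rot: [0.669, 0.743, -0.0, -0.001]
contact_force: [-0.7, 0.1, -0.9]
gripper_width: -0.002
gripper_force: 0.0
```

```bash
python3 -c "
from h import *
im,d,W=cloud('top');print(tr(),r.observe()['contact_force'])
cv2.imwrite('pics/t3.png',cv2.resize(im[130:310,170:400,::-1],None,fx=3.3,fy=3.3))
go(wp(575,-181,71),RD)
W=W.reshape(-1,3);a=W@ex;b=W@ey;m=(W[:,2]>84)&(W[:,2]<91)&(a>510)&(a<640)&(b>-275)&(b<0);print(np.percentile(b[m],[1,99]))"
```

```text
[ 574.90891096 -207.41822825   72.89906166] [ 0.47950511  0.42890842 -0.03168582]
travel [0.044, 0.0002, 0.0032] turn [-0.0006, -0.0007, 0.0005] |mm| 26.486553501133322
[-163.59216729  -76.26257576]
```

View pics/t3.png

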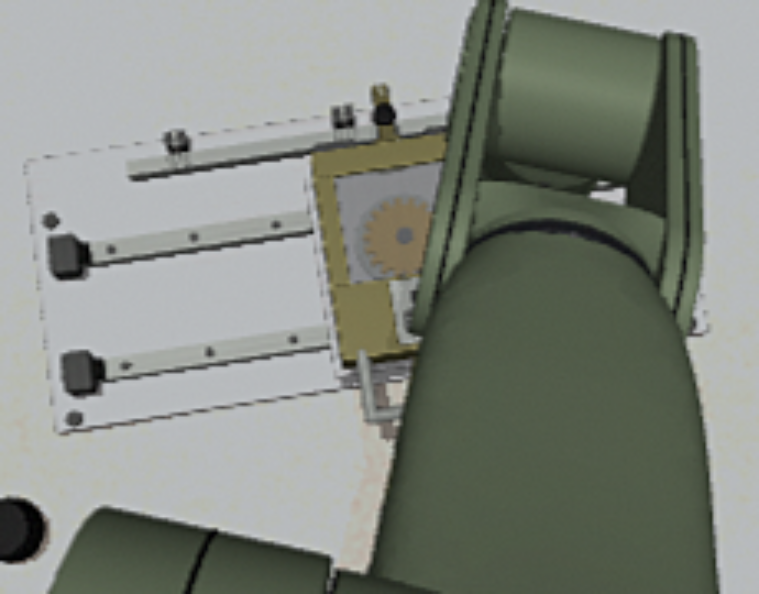

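Call:
servo_tool:
  plan:
    - {"travel":[0.01,0,0.002],"turn":[0,0,0]}
    - {"travel":[0.018,0,0.002],"turn":[0,0,0]}
    - {"travel":[0.024,0,0.002],"turn":[0,0,0]}
    - {"travel":[0.027,0,0.002],"turn":[0,0,0]}
    - {"travel":[0.03,0,0.002],"turn":[0,0,0]}
    - {"travel":[0.032,0,0.002],"turn":[0,0,0]}
    - {"travel":[0.034,0,0.002],"turn":[0,0,0]}
    - {"travel":[0.034,0,0.002],"turn":[0,0,0]}

```text
time: 5.0
eef_pos: [591.6, -127.0, 71.8]
ee_rot: [0.669, 0.743, 0.0, -0.0]
contact_force: [0.7, -0.4, 0.3]
gripper_width: -0.003
gripper_force: 0.4
```

```bash
cat > chk.py <<'E'
from h import *
im,d,W=cloud('top');print(tr(),r.observe()['contact_force'])
W=W.reshape(-1,3);a=W@ex;b=W@ey;m=(W[:,2]>84)&(W[:,2]<91)&(a>510)&(a<640)&(b>-275)&(b<0);print(np.percentile(b[m],[1,99]))
E
python3 chk.py
```

```text
[ 575.2019795  -187.77480249   71.71379891] [ 0.70214553 -0.63388726  0.36077359]
[-136.78945767  -58.27303605]
```

Call:
servo_tool:
  plan:
    - {"travel":[0.002,0,0],"turn":[0,0,0]}
    - {"travel":[0.004,0,0],"turn":[0,0,0]}
    - {"travel":[0.006,0,0],"turn":[0,0,0]}
    - {"travel":[0.007,0,0],"turn":[0,0,0]}
    - {"travel":[0.008,0,0],"turn":[0,0,0]}
    - {"travel":[0.009,0,0],"turn":[0,0,0]}
    - {"travel":[0.009,0,0],"turn":[0,0,0]}
    - {"travel":[0.009,0,0],"turn":[0,0,0]}

```text
time: 5.85
eef_pos: [591.3, -124.2, 71.7]
ee_rot: [0.669, 0.743, -0.001, 0.002]
contact_force: [0.4, -9.5, -0.1]
gripper_width: -0.0
gripper_force: 4.9
```

```bash
python3 chk.py
```

```text
[ 575.16406307 -184.87996828   71.75485879] [  1.01977156 -10.29168595   0.02925885]
[-134.74148668  -55.46737988]
```

Call:
servo_tool:
  plan:
    - {"travel":[0.001,0,0],"turn":[0,0,0]}
    - {"travel":[0.002,0,0],"turn":[0,0,0]}
    - {"travel":[0.003,0,0],"turn":[0,0,0]}
    - {"travel":[0.004,0,0],"turn":[0,0,0]}
    - {"travel":[0.005,0,0],"turn":[0,0,0]}
    - {"travel":[0.005,0,0],"turn":[0,0,0]}
    - {"travel":[0.005,0,0],"turn":[0,0,0]}
    - {"travel":[0.005,0,0],"turn":[0,0,0]}

```text
time: 6.7
eef_pos: [590.5, -118.3, 71.6]
ee_rot: [0.669, 0.743, 0.0, -0.001]
contact_force: [0.3, -0.0, 0.0]
gripper_width: 0.001
gripper_force: 0.0
```

```bash
python3 chk.py
```

```text
[ 575.0247655  -178.98931636   71.61759558] [ 1.31249778 -0.14857216  1.05504035]
[-127.66453406  -49.38928131]
```

Call:
servo_tool:
  plan:
    - {"travel":[-0.02,0,0],"turn":[0,0,0]}
    - {"travel":[-0.05,0,0],"turn":[0,0,0]}
    - {"travel":[-0.06,0,-0.06],"turn":[0,0,0]}
    - {"travel":[-0.06,0,-0.14],"turn":[0,0,0]}
    - {"travel":[-0.06,-0.05,-0.2],"turn":[-0.08,0,0]}
    - {"travel":[-0.04,-0.13,-0.22],"turn":[-0.16,0,0]}
    - {"travel":[0,-0.21,-0.22],"turn":[-0.24,0,0]}
    - {"travel":[0.04,-0.28,-0.22],"turn":[-0.32,0,0]}
  claw: 0.35

```text
time: 7.55
eef_pos: [425.7, -115.7, 204.7]
ee_rot: [0.649, 0.72, 0.183, 0.166]
contact_force: [-0.2, 0.3, 0.6]
gripper_width: 0.352
gripper_force: 0.0
```

Call:
servo_tool:
  plan:
    - {"travel":[0.04,-0.04,0.03],"turn":[-0.08,0,0]}
    - {"travel":[0.08,-0.08,0.06],"turn":[-0.16,0,0]}
    - {"travel":[0.08,-0.08,0.06],"turn":[-0.18,0,0]}
    - {"travel":[0.08,-0.08,0.06],"turn":[-0.18,0,0]}
    - {"travel":[0.08,-0.08,0.06],"turn":[-0.18,0,0]}
    - {"travel":[0.08,-0.08,0.06],"turn":[-0.18,0,0]}
    - {"travel":[0.08,-0.08,0.06],"turn":[-0.18,0,0]}
    - {"travel":[0.08,-0.08,0.06],"turn":[-0.18,0,0]}

```text
time: 8.35
eef_pos: [396.6, -70.3, 148.8]
ee_rot: [0.62, 0.688, 0.281, 0.252]
contact_force: [0.0, -0.1, 0.8]
gripper_width: 0.352
gripper_force: 0.0
```

```bash
python3 - <<'E'
from h import *
print(tr(), r.observe()['gripper_width'], r.observe()['contact_force']); Rt=RT(-45)
for n in ['top','scene']:
    im,d,W=cloud(n); Z=W[...,2];a=W@ex;b=W@ey
    k=(Z>84)&(Z<91)&(a>505)&(a<640)&(b>-275)&(b<0); print(n,'cover b',np.percentile(b[k],[1,99]))
    k=(Z>78)&(Z<94)&(a>440)&(a<468)&(b>-200)&(b<-20); print('bar',k.sum(),a[k].mean(),np.percentile(b[k],[2,98]) if k.sum() else '')
    if n=='top': A=cv2.resize(im[130:310,170:400,::-1],None,fx=2,fy=2)
    else: A=np.vstack([A,cv2.resize(im[180:320,150:400,::-1],(460,258))])
cv2.imwrite('pics/g.png',A)
g=wp(457.5,-107,84); z=Rt.as_matrix()[:,2]; go(g-73*z,Rt)
E
```

```text
[ 387.16513513 -111.1422747   148.84847719] 0.3516513487740668 [ 0.01109643 -0.13303166  0.79618711]
top cover b [-165.64280323  -49.88899571]
bar 206 458.07189233819986 [-155.41148099  -59.64698505]
scene cover b [-168.09536962  -51.85652123]
bar 112 459.425360117779 [-157.85629192  -63.8264762 ]
travel [0.0075, 0.0034, 0.0373] turn [-0.0055, -0.0011, 0.0] |mm| 22.906424203400963
```

View pics/g.png

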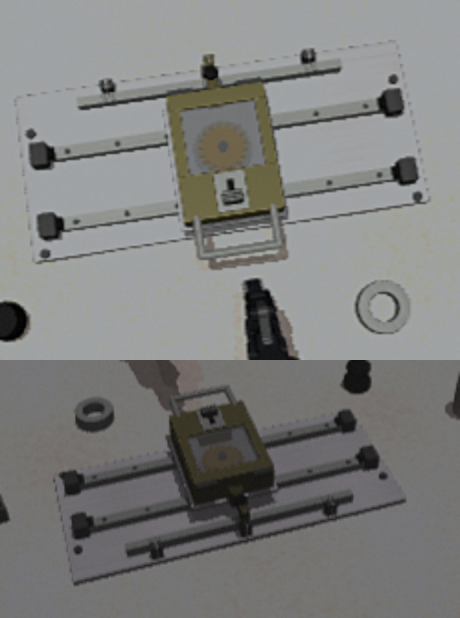

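Call:
servo_tool:
  plan:
    - {"travel":[0.0045,0.004,0.03],"turn":[-0.0055,0,0]}
    - {"travel":[0.0045,0.004,0.06],"turn":[-0.0055,0,0]}
    - {"travel":[0.0045,0.004,0.085],"turn":[-0.0055,0,0]}
    - {"travel":[0.0045,0.004,0.11],"turn":[-0.0055,0,0]}
    - {"travel":[0.0045,0.004,0.13],"turn":[-0.0055,0,0]}
    - {"travel":[0.0045,0.004,0.145],"turn":[-0.0055,0,0]}
    - {"travel":[0.0045,0.004,0.1545],"turn":[-0.0055,0,0]}
    - {"travel":[0.0045,0.004,0.1545],"turn":[-0.0055,0,0]}

```text
time: 9.25
eef_pos: [463.1, -67.4, 115.2]
ee_rot: [0.622, 0.691, 0.283, 0.237]
contact_force: [-44.3, -4.8, 52.5]
gripper_width: 0.355
gripper_force: 34.4
```

```bash
python3 - <<'E'
from h import *
im,d=get_image('wrist'); print(tr(),r.observe()['contact_force'])
cv2.imwrite('pics/w.png',im[:,:,::-1])
E
```

```text
[ 453.54926305 -115.12887903  115.29679593] [-43.28118235  -3.44103819  50.46764193]
```

View pics/w.png

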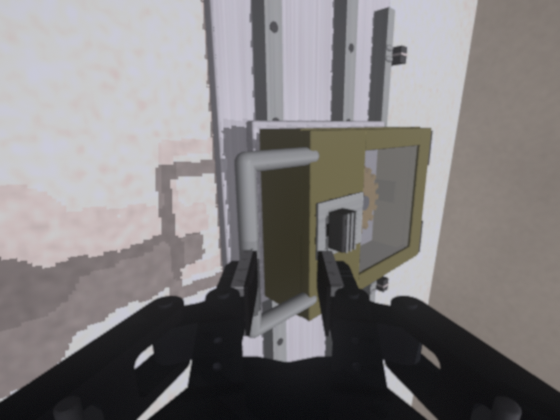

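The wrist view shows the fingers straddling wrongly: one tip is on the bar at (250,265) and the other is over the cover's front edge at (325,265). I'll back off at once.

Call:
servo_tool:
  plan:
    - {"travel":[0,0,-0.03],"turn":[0,0,0]}
    - {"travel":[0,0,-0.06],"turn":[0,0,0]}
    - {"travel":[0,0,-0.09],"turn":[0,0,0]}
    - {"travel":[0,0,-0.12],"turn":[0,0,0]}
    - {"travel":[0,0,-0.12],"turn":[0,0,0]}
    - {"travel":[0,0,-0.12],"turn":[0,0,0]}
    - {"travel":[0,0,-0.12],"turn":[0,0,0]}
    - {"travel":[0,0,-0.12],"turn":[0,0,0]}

```text
time: 10.1
eef_pos: [418.5, -75.2, 165.6]
ee_rot: [0.622, 0.691, 0.283, 0.235]
contact_force: [0.8, 0.5, 0.6]
gripper_width: 0.351
gripper_force: 0.0
```

```bash
python3 - <<'E'
from h import *
s=r.observe(); print(tr(),s['contact_force'],s['q'].round(3),pose()[1].as_matrix().round(3))
go(wp(458,-108.5,84)-73*RT(-45).as_matrix()[:,2],RT(-45))
E
python3 chk.py
```

```text
[ 408.3934902  -118.26210701  165.63848145] [0.8401918  0.50388991 0.63569929] [-0.495  0.023  2.482  1.593  0.421 -2.052] [[-0.116  0.726  0.678]
 [ 0.993  0.066  0.099]
 [ 0.027  0.684 -0.729]]
travel [0.015, -0.0368, 0.0346] turn [-0.0201, -0.0176, -0.0063] |mm| 31.631149176318715
[ 408.3371169  -118.2228087   165.64885268] [-0.25619007 -0.39083643 -0.56819552]
[-164.3891692   -48.48556492]
```

```bash
python3 - <<'E'
from h import *
go(wp(440,-108.5,200),RD)
E
```

```text
travel [0.0171, 0.0775, -0.0052] turn [0.4798, -0.0191, 0.001] |mm| 47.71868079866274
```

Call:
servo_tool:
  plan:
    - {"travel":[0.002,0.01,-0.001],"turn":[0.06,-0.002,0]}
    - {"travel":[0.004,0.02,-0.002],"turn":[0.12,-0.004,0]}
    - {"travel":[0.006,0.03,-0.003],"turn":[0.18,-0.006,0]}
    - {"travel":[0.008,0.04,-0.004],"turn":[0.24,-0.009,0]}
    - {"travel":[0.01,0.05,-0.005],"turn":[0.3,-0.012,0]}
    - {"travel":[0.013,0.06,-0.005],"turn":[0.36,-0.015,0]}
    - {"travel":[0.015,0.07,-0.005],"turn":[0.42,-0.017,0]}
    - {"travel":[0.017,0.0775,-0.005],"turn":[0.48,-0.019,0]}

```text
time: 10.95
eef_pos: [448.8, -62.8, 201.2]
ee_rot: [0.665, 0.744, 0.053, 0.036]
contact_force: [0.7, 1.1, -1.5]
gripper_width: 0.348
gripper_force: 0.0
```

Call:
servo_tool:
  plan:
    - {"travel":[0,0,0],"turn":[0,0,0]}
    - {"travel":[0,0,0],"turn":[0,0,0]}
    - {"travel":[0,0,0],"turn":[0,0,0]}
    - {"travel":[0,0,0],"turn":[0,0,0]}
    - {"travel":[0,0,0],"turn":[0,0,0]}
    - {"travel":[0,0,0],"turn":[0,0,0]}
    - {"travel":[0,0,0],"turn":[0,0,0]}
    - {"travel":[0,0,0],"turn":[0,0,0]}

```text
time: 11.75
eef_pos: [448.6, -62.6, 200.7]
ee_rot: [0.665, 0.744, 0.055, 0.037]
contact_force: [-0.1, 0.5, -0.2]
gripper_width: 0.35
gripper_force: 0.0
```

```bash
cat > bar.py <<'E'
from h import *
s=r.observe(); print(tr(),s['contact_force'],s['q'].round(3))
for n in ['top','scene']:
    im,d,W=cloud(n); Z=W[...,2];a=W@ex;b=W@ey
    k=(Z>84)&(Z<91)&(a>505)&(a<640)&(b>-275)&(b<0); print(n,'cover b',np.percentile(b[k],[1,99]))
    k=(Z>78)&(Z<94)&(a>440)&(a<468)&(b>-200)&(b<-20); print('bar',k.sum(),a[k].mean(),np.percentile(b[k],[2,98]) if k.sum() else '')
    k=(Z>94)&(Z<112)&(a>500)&(a<560)&(b>-140)&(b<-80); print('nub',k.sum(),np.percentile(a[k],[3,97]) if k.sum() else '')
E
python3 bar.py;  python3 -c "
from h import *
go(wp(458,-109,87),RD)"
```

```text
[ 439.71381255 -108.79172804  200.72485559] [-0.05776823  0.50430046 -0.16426812] [-0.202  0.119  1.984  0.074  0.92  -0.356]
top cover b [-164.35467641  -48.41550826]
bar 0 nan 
nub 0 
scene cover b [-166.83126535  -50.50001169]
bar 117 459.33237880979607 [-157.12717109  -62.96519412]
nub 43 [510.98805164 527.36334298]
travel [-0.0043, 0.0052, 0.1918] turn [0.0838, -0.0124, 0.0054] |mm| 115.14236788453346bar.py:6: RuntimeWarning: Mean of empty slice.
  k=(Z>78)&(Z<94)&(a>440)&(a<468)&(b>-200)&(b<-20); print('bar',k.sum(),a[k].mean(),np.percentile(b[k],[2,98]) if k.sum() else '')
  ret = ret.dtype.type(ret / rcount)
```

Call:
servo_tool:
  plan:
    - {"travel":[-0.001,0.002,0.02],"turn":[0.03,-0.004,0.002]}
    - {"travel":[-0.002,0.003,0.045],"turn":[0.06,-0.008,0.004]}
    - {"travel":[-0.003,0.005,0.075],"turn":[0.084,-0.012,0.005]}
    - {"travel":[-0.004,0.01,0.1],"turn":[0.084,-0.012,0.005]}
    - {"travel":[-0.003,0.01,0.125],"turn":[0.084,-0.012,0.005]}
    - {"travel":[-0.003,0.01,0.125],"turn":[0.084,-0.012,0.005]}
    - {"travel":[-0.003,0.01,0.125],"turn":[0.084,-0.012,0.005]}
    - {"travel":[-0.003,0.01,0.125],"turn":[0.084,-0.012,0.005]}

```text
time: 12.65
eef_pos: [464.9, -61.2, 127.9]
ee_rot: [0.669, 0.743, 0.0, 0.0]
contact_force: [0.4, -0.4, 0.1]
gripper_width: 0.349
gripper_force: 0.0
```

```bash
python3 -c "
from h import *
print(tr(),r.observe()['q'].round(3))
go(wp(458,-109,87),RD)"
```

```text
[ 455.98574127 -109.13660173  127.8514304 ] [-1.560e-01  2.790e-01  1.982e+00  1.000e-03  8.790e-01 -2.610e-01]
travel [0.0002, 0.0033, 0.0681] turn [0.0006, -0.0001, 0.0004] |mm| 40.901286823503995
```

Call:
servo_tool:
  plan:
    - {"travel":[0,0.0033,0.01],"turn":[0,0,0]}
    - {"travel":[0,0.0033,0.022],"turn":[0,0,0]}
    - {"travel":[0,0.0033,0.034],"turn":[0,0,0]}
    - {"travel":[0,0.0033,0.046],"turn":[0,0,0]}
    - {"travel":[0,0.0033,0.058],"turn":[0,0,0]}
    - {"travel":[0,0.0033,0.068],"turn":[0,0,0]}
    - {"travel":[0,0.0033,0.068],"turn":[0,0,0]}
    - {"travel":[0,0.0033,0.068],"turn":[0,0,0]}

```text
time: 13.45
eef_pos: [466.4, -60.9, 86.1]
ee_rot: [0.669, 0.743, -0.0, -0.001]
contact_force: [0.6, -0.3, -0.2]
gripper_width: 0.35
gripper_force: 0.0
```

```bash
python3 -c "
from h import *
print(tr(),r.observe()['contact_force'])"
```

```text
[ 457.58687425 -108.96808722   86.12618686] [ 0.64065854 -0.33931039 -0.15983392]
```

No contact on the way down. Now I close on the bar.

Call:
servo_tool:
  plan:
    - {"travel":[0,0,0],"turn":[0,0,0]}
    - {"travel":[0,0,0],"turn":[0,0,0]}
    - {"travel":[0,0,0],"turn":[0,0,0]}
    - {"travel":[0,0,0],"turn":[0,0,0]}
    - {"travel":[0,0,0],"turn":[0,0,0]}
    - {"travel":[0,0,0],"turn":[0,0,0]}
    - {"travel":[0,0,0],"turn":[0,0,0]}
    - {"travel":[0,0,0],"turn":[0,0,0]}
  claw: 0
  squeeze: 40

```text
time: 14.25
eef_pos: [465.7, -60.9, 86.5]
ee_rot: [0.669, 0.743, -0.0, -0.001]
contact_force: [-4.0, -0.8, 6.4]
gripper_width: 0.097
gripper_force: 39.2
```

Call:
servo_tool:
  plan:
    - {"travel":[0,0,-0.002],"turn":[0,0,0]}
    - {"travel":[0,0,-0.004],"turn":[0,0,0]}
    - {"travel":[0,0,-0.006],"turn":[0,0,0]}
    - {"travel":[0,0,-0.008],"turn":[0,0,0]}
    - {"travel":[0,0,-0.01],"turn":[0,0,0]}
    - {"travel":[0,0,-0.012],"turn":[0,0,0]}
    - {"travel":[0,0,-0.012],"turn":[0,0,0]}
    - {"travel":[0,0,-0.012],"turn":[0,0,0]}

```text
time: 15.05
eef_pos: [465.8, -60.8, 93.3]
ee_rot: [0.669, 0.743, -0.0, -0.001]
contact_force: [-5.2, -0.5, -2.5]
gripper_width: 0.102
gripper_force: 39.0
```

```bash
python3 -c "
from h import *
print(tr(),r.observe()['contact_force'])"
```

```text
[ 457.01491901 -108.87904547   93.3392985 ] [-5.18686714 -0.46820723 -2.4764507 ]
```

```bash
cat > arc.py <<'E'
# prints (y,z,turn) rows for lifting from psi0 to psi1; tilt t = k*(psi-p00), relative to start tool frame
import sys,numpy as np
p0,p1,t0,t1=map(float,sys.argv[1:5])
f=lambda p,t: np.array([-195*np.cos(p)+2.5*np.sin(t),195*np.sin(p)+2.5*np.cos(t)])
for s in np.linspace(0,1,9)[1:]:
    p=p0+(p1-p0)*s;t=t0+(t1-t0)*s; d=f(p,t)-f(p0,t0); 
    y=np.array([np.cos(t0),-np.sin(t0)]);z=np.array([-np.sin(t0),-np.cos(t0)])
    print(round(d@y/600,4),round(d@z/600,4),round((t-t0)/(np.pi/2),4),'psi',round(p,3))
E
python3 arc.py 0.0451 0.3 0 0.1; python3 arc.py 0.3 0.7 0.1 0.25;python3 arc.py 0.7 1.2 0.25 0.43
```

```text
0.0007 -0.0103 0.008 psi 0.077
0.0017 -0.0206 0.0159 psi 0.109
0.003 -0.0309 0.0239 psi 0.141
0.0047 -0.0411 0.0318 psi 0.173
0.0067 -0.0513 0.0398 psi 0.204
0.009 -0.0614 0.0477 psi 0.236
0.0116 -0.0714 0.0557 psi 0.268
0.0146 -0.0814 0.0637 psi 0.3
0.0037 -0.0158 0.0119 psi 0.35
0.0082 -0.0315 0.0239 psi 0.4
0.0135 -0.0469 0.0358 psi 0.45
0.0195 -0.062 0.0477 psi 0.5
0.0263 -0.0768 0.0597 psi 0.55
0.0338 -0.0912 0.0716 psi 0.6
0.042 -0.1053 0.0836 psi 0.65
0.0509 -0.1189 0.0955 psi 0.7
0.0095 -0.018 0.0143 psi 0.762
0.0201 -0.0354 0.0286 psi 0.825
0.0318 -0.0521 0.043 psi 0.888
0.0444 -0.068 0.0573 psi 0.95
0.0581 -0.0831 0.0716 psi 1.012
0.0727 -0.0973 0.0859 psi 1.075
0.0881 -0.1106 0.1003 psi 1.138
0.1043 -0.1229 0.1146 psi 1.2
```

Call:
servo_tool:
  plan:
    - {"travel":[0.0002,-0.003,0],"turn":[0.002,0,0]}
    - {"travel":[0.0005,-0.0065,0],"turn":[0.005,0,0]}
    - {"travel":[0,0.0007,-0.0103],"turn":[0.008,0,0]}
    - {"travel":[0,0.0007,-0.0103],"turn":[0.008,0,0]}
    - {"travel":[0,0.0007,-0.0103],"turn":[0.008,0,0]}
    - {"travel":[0,0.0007,-0.0103],"turn":[0.008,0,0]}
    - {"travel":[0,0.0007,-0.0103],"turn":[0.008,0,0]}
    - {"travel":[0,0.0007,-0.0103],"turn":[0.008,0,0]}

```text
time: 15.85
eef_pos: [466.2, -60.8, 99.4]
ee_rot: [0.669, 0.743, -0.005, -0.005]
contact_force: [-4.5, -1.4, -3.1]
gripper_width: 0.101
gripper_force: 39.5
```

```bash
python3 bar.py 2>/dev/null
```

```text
[ 457.39872746 -108.8641438    99.44491528] [-4.53662016 -1.39071288 -3.07894876] [-0.152  0.325  2.005 -0.004  0.826 -0.254]
top cover b [-163.77869321  -48.57288235]
bar 0 nan 
nub 0 
scene cover b [-166.81597663  -51.08049568]
bar 11 462.2336671244437 [-136.44118335  -76.41519791]
nub 252 [503.64794918 550.61319053]
```

The cover lifts freely: it is well past 4 mm at about 3 N, so the catch stays untouched. I continue along the arc.

Call:
servo_tool:
  plan:
    - {"travel":[0,0.001,-0.0103],"turn":[0.008,0,0]}
    - {"travel":[0,0.0023,-0.0206],"turn":[0.016,0,0]}
    - {"travel":[0,0.004,-0.0308],"turn":[0.024,0,0]}
    - {"travel":[0,0.006,-0.041],"turn":[0.032,0,0]}
    - {"travel":[0,0.0083,-0.0511],"turn":[0.04,0,0]}
    - {"travel":[0,0.0109,-0.0611],"turn":[0.048,0,0]}
    - {"travel":[0,0.0139,-0.0711],"turn":[0.056,0,0]}
    - {"travel":[0,0.0139,-0.0711],"turn":[0.056,0,0]}

```text
time: 16.75
eef_pos: [474.6, -59.9, 142.6]
ee_rot: [0.668, 0.742, -0.038, -0.035]
contact_force: [-7.5, -0.8, 0.0]
gripper_width: 0.097
gripper_force: 39.4
```

```bash
cat > st.py <<'E'
from h import *
p,q=pose(); z=q.as_matrix()[:,2]; c=p+2.5*z; a=c@ex; print(tr(),r.observe()['contact_force'].round(1),'tilt',np.degrees(np.arcsin(-(z@ex))),'psi',np.arctan2(c[2]-82,652.5-a),'rad',np.hypot(c[2]-82,652.5-a))
E
python3 st.py
```

```text
[ 465.79909704 -108.83841401  142.60578643] [-7.5 -0.8  0. ] tilt 5.982122515236962 psi 0.3013928356799012 rad 195.78674095828643
```

Call:
servo_tool:
  plan:
    - {"travel":[0,0.0025,-0.0158],"turn":[0.012,0,0]}
    - {"travel":[0,0.0068,-0.0315],"turn":[0.024,0,0]}
    - {"travel":[0,0.012,-0.0469],"turn":[0.036,0,0]}
    - {"travel":[0,0.018,-0.062],"turn":[0.048,0,0]}
    - {"travel":[0,0.0248,-0.0768],"turn":[0.06,0,0]}
    - {"travel":[0,0.0323,-0.0912],"turn":[0.072,0,0]}
    - {"travel":[0,0.0405,-0.1053],"turn":[0.084,0,0]}
    - {"travel":[0,0.0494,-0.1189],"turn":[0.0955,0,0]}

```text
time: 17.55
eef_pos: [511.7, -55.9, 211.1]
ee_rot: [0.664, 0.737, -0.094, -0.085]
contact_force: [-6.6, 0.0, 1.1]
gripper_width: 0.1
gripper_force: 39.0
```

```bash
python3 st.py
```

```text
[ 503.08521987 -108.76327982  211.09606535] [-6.6  0.   1.1] tilt 14.510473189420107 psi 0.7011602267658005 rad 196.36474908740905
```

Call:
servo_tool:
  plan:
    - {"travel":[0,0.0095,-0.018],"turn":[0.014,0,0]}
    - {"travel":[0,0.02,-0.0354],"turn":[0.0286,0,0]}
    - {"travel":[0,0.0318,-0.0521],"turn":[0.043,0,0]}
    - {"travel":[0,0.0444,-0.068],"turn":[0.057,0,0]}
    - {"travel":[0,0.0581,-0.0831],"turn":[0.0716,0,0]}
    - {"travel":[0,0.0727,-0.0973],"turn":[0.086,0,0]}
    - {"travel":[0,0.0881,-0.1106],"turn":[0.1,0,0]}
    - {"travel":[0,0.1043,-0.1229],"turn":[0.1146,0,0]}

```text
time: 18.35
eef_pos: [590.8, -47.6, 268.7]
ee_rot: [0.654, 0.726, -0.159, -0.143]
contact_force: [-5.0, 0.4, 5.5]
gripper_width: 0.096
gripper_force: 38.9
```

Call:
servo_tool:
  plan:
    - {"travel":[0,0,0],"turn":[0,0,0]}
    - {"travel":[0,0,0],"turn":[0,0,0]}
    - {"travel":[0,0,0],"turn":[0,0,0]}
    - {"travel":[0,0,0],"turn":[0,0,0]}
    - {"travel":[0,0,0],"turn":[0,0,0]}
    - {"travel":[0,0,0],"turn":[0,0,0]}
    - {"travel":[0,0,0],"turn":[0,0,0]}
    - {"travel":[0,0,0],"turn":[0,0,0]}

```text
time: 19.15
eef_pos: [590.9, -47.6, 268.8]
ee_rot: [0.654, 0.726, -0.158, -0.142]
contact_force: [-4.8, 1.0, 8.1]
gripper_width: 0.096
gripper_force: 39.2
```

```bash
python3 st.py; python3 - <<'E'
from h import *
A,_=get_image('scene');B,_=get_image('top')
cv2.imwrite('pics/f.png',np.vstack([cv2.resize(A[120:320,120:400],(420,300)),cv2.resize(B[130:310,170:400],(383,300))[:, :420] if 0 else cv2.resize(B[130:310,150:402],(420,300))])[:,:,::-1])
E
```

```text
[ 582.74447545 -108.68841789  268.84406175] [-4.8  1.   8.1] tilt 24.52395802748249 psi 1.2045436353463264 rad 197.68058283327164
```

View pics/f.png

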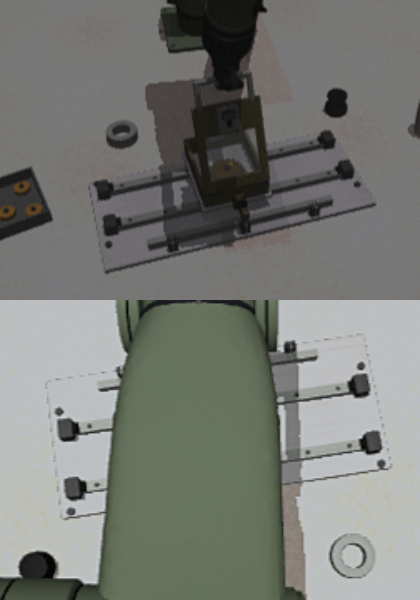

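The cover is up at about 68 degrees and held by the bar at (228,85). The carrier's index block at (242,210) is still at the middle mark, and the ring gauge, loupe and tray are where they were.

```bash
python3 -c "
from h import *
print(workorder.sign_off())"
```

```text
the job is handed in; nothing more can be done
None
```

The job is handed in: the carrier sits in the middle notch, the cover lifted freely on the first try so the catch was never used, and the arm is holding it at about 68° by the pull bar, though my first try at the bar jammed the fingertips on it and the cover's edge at about 67 N before I backed off, and the verdict was not shown.

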